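Select the green-marked feed on the run-out tester's H-gate

ROBOT

A 7-joint arm with a two-finger parallel gripper is mounted at the origin on the work surface. World frame = base frame: x ahead of the robot, y to its left, z up, the work surface at z = 0. Lengths are in m, angles in rad, forces in N, time in s.
With the tool pointing down it reaches from about 0.4 to 0.85 m from the base axis. Payload 6.9 kg.
Tool frame: the origin (TCP) lies at the very end of the fingers, on their centre line; the grasp point (between the pads) lies 19 mm behind it; z points along the fingers, y is the line along which they close (so a half turn about z gives the same grasp; the last joint's range is limited). The gripper opens to 85 mm and grips with 20 to 120 N. Pads are 22 mm wide; open, the fingers measure 114 mm over their backs; the gripper's body (76 mm by 85 mm) begins 54 mm behind the grasp point. The pads swing forward as they close: fully open they stand 13 mm farther back than shut.
Start: joints at [-1.099, 0.507, -0.238, 1.5, 0.126, 1.149, -0.155], TCP at [0.224, 0.583, 0.231] pointing down, gripper open.
Joint ranges: [-3.08, 3.08], [-0.24, 2.05], [-1.43, 1.35], [0, 2.5], [-1.52, 4.66], [0.17, 1.96], [-2.89, 2.89]. Speed limits (rad/s): [2.39, 2.39, 3.14, 3.14, 3.14, 3.14, 3.14].

INTERFACE

Orientations are given as a unit quaternion [w, x, y, z].
In Python, from rig import r, viewer gives the robot as it stands.
- The arm moves only by the shell command python3 -m pendant 'ROWS'. ROWS is JSON, a list of rows, each a list of 7 numbers: the shift along the tool's x, y, z in mm, then the turn, a rotation vector about the tool's x, y, z in degrees, then the gripper command: -1 is fully open, 1 is shut, values between are in proportion. In form: [[x, y, z, wx, wy, wz, hand], ...]. A call has 1 to 10 rows; each row is the pose to reach, as a shift and turn from the pose commanded when the call began, along the tool's axes at that moment; what a row does not reach only later rows make up. A row lasts 1/10 s, in which the tool goes at most 50 mm and 8.59 degrees, less where a joint would pass 70% of its speed; a pose out of reach is approached as far as the arm can. A call with a gripper value outside its range is refused whole. The fingers move at their own pace and stop on an object; the grip force is fixed at half the most. Time passes only in rows, so rows that repeat a pose let the fingers close. It gives the time, the measured TCP pose, the force, the opening and the grip force at its end, in the units of the state.
- r.read_state(): the state, without advancing time (a new reading comes with each control period).
- viewer.capture(name): name is "scene" or "top" or "wrist"; returns the picture (384x512x3 uint8, red, green, blue); there is no depth.
- viewer.camera_model(name): a dict with "intrinsics" (3x3 intrinsics, pixels), "T" (4x4, takes a point from camera to world coordinates). Camera axes: x right, y down, z forward; pixel columns grow to the right and rows downward; lengths in m; the calibration is good to about 2 mm. A picture is of the moment at which its call begins: read the wrist's pose just before it. camera_model takes no time and is no camera call; for the wrist camera it gives the pose at the moment of the call.
- r.hand_in(): hands the job in; it is judged then, once.
The state is a dict: "clock": time; "joint_positions": joint angles; "qvel": joint speeds; "joint_efforts": joint torques, N m; "ee_pos": TCP position; "eef_rot": TCP orientation; "force": force on the tool from outside, world axes, zero at the start; "wrist_torque": the same for the moment, N m; "finger_gap": finger opening in m; "finger_force": force on a finger pad.
Only numpy, scipy, OpenCV 4.12 (cv2) and the standard library are available. Lean on these libraries where they do the work, as an engineer would, in place of code of your own. Each camera call takes 0.05 s, during which the arm holds its last target. There are 200 camera calls.

TASK

Using only the fingertips, gently push the feed lever of the run-out tester's drive box out of the unmarked slot, through the H-shaped gate and fully home to the end of the slot marked by the green disc, without engaging the yellow or blue slot on the way. Do not grip or force the lever, let go of it at the end, and leave all the gauges, rings and other things where they stand.

Things in the scene. Friction and masses are not known exactly. Their poses are not given: they have to be found in the camera images.
- drive: grey drive box, fixed, 180 x 150 mm, 90 mm high, blue motor on its +x side, chuck on its -y side; origin on the table under its centre, axes as gate_centre. Its steel top plate carries the H-shaped gate. The lever's pivot lies on the gate's centre line 20 mm above the table.
- gate_centre (a point): middle of the H, on the plate's top face; x runs along the slots (roughly away from the robot), z up. Slots at y = +20 and -20 mm reach 35 mm either way along x; a neutral channel along y (x -9 to +9 mm) joins them. Two round-ended tongues, 22 mm wide, between the slots stop the lever. It starts at the (-x,+y) end, the only one of the four without a disc.
- lever_knob (a point): centre of the lever's black ball knob, 34 mm diameter, on a 10 mm steel stem, 150 mm from the pivot: 170 mm above the table when upright, about 155 mm at a slot end. From upright it travels about 51 mm along +-x and 43 mm along +-y of the gate. The lever stays where it is left; about 2 N at the knob moves it.
- lever_gate (a point): point on the lever's axis 67 mm from the pivot, at the gate plate: shows in which slot the stem stands. At the end of a slot it is about 29 mm (horizontally) from the centre of that slot's disc.
- feed_fore (a joint): lever tilt along the gate's x, rad: 0 neutral, +0.36 at the end of a +x slot, -0.36 at the end of a -x slot. It crosses freely between the slots when within about 0.05 of 0.
- feed_cross (a joint): lever tilt along the gate's y, rad: +0.29 in line with the +y slots, -0.29 in line with the -y slots (limits). A slot can be entered beyond 0.24. In the gate's frame the knob is at the pivot plus 150 mm times (sin fore, cos fore sin cross, cos fore cos cross).
- green_disc: green enamel disc, 18 mm diameter, 2 mm thick, lying on the plate just beyond the end of the wanted slot, 52 mm along x and 20 mm along y from the gate's centre; origin at its underside's centre. It is at either the (+x,-y) or the (-x,-y) end.
- yellow_disc: yellow disc, same size, marks the other -y slot end
- blue_disc: blue disc, same size, marks the (+x,+y) slot end
- mandrel_mid (a point): bystander: half-way up the loose blue steel mandrel, 24 mm diameter, 150 mm long, upright in the black cast iron stand (100 x 180 x 55 mm), its top 165 mm above the table
- plug_mid (a point): bystander: half-way up the loose nickel plug gauge, 24 mm diameter, 120 mm long, upright in the same stand, its top 135 mm above the table
- ring_mid (a point): bystander: centre of the loose black rubber seal ring, 64 mm diameter, 10 mm high
- depth_mid (a point): bystander: centre of the cross bar of the loose brass thread depth gauge, bar 16 x 70 x 12 mm, 120 mm blade along its x, lying flat
- setting_mid (a point): bystander: centre of the loose steel setting ring, 68 mm diameter, 22 mm high

How it is judged:
At the end, for the whole second after the job is handed in: The lever rests at the end of the slot with the green disc: its stem point at the plate within 32.5 mm of the disc's centre (29 mm is fully home, so within 4 mm of the end), not moving; every loose gauge and ring within 15 mm of where it stood (horizontal distance between lever_gate and green_disc below 0.0325 m and velocity of joint feed_fore between -0.05 and 0.05 rad/s and velocity of joint feed_cross between -0.05 and 0.05 rad/s and distance of each of mandrel_mid, plug_mid, ring_mid, depth_mid, setting_mid from where it was at the start of the episode below 0.015 m); the robot touches nothing.
It fails at once if the yellow slot is engaged (stem within 38 mm of its disc) (horizontal distance between lever_gate and yellow_disc below 0.038 m).
It fails at once if the blue slot is engaged (stem within 38 mm of its disc) (horizontal distance between lever_gate and blue_disc below 0.038 m).
It fails at once if the lever is gripped or forced (more than 40 N between the fingers and it) (contact force between the fingers and feed_fore above 40 N).
It fails at once if a gauge or ring is moved or lifted by more than 15 mm (distance of any of mandrel_mid, plug_mid, ring_mid, depth_mid, setting_mid from where it was at the start of the episode above 0.015 m).
It also fails if it takes over 48 s, if anything falls off the work surface, if the arm or the gripper's body presses on something with over 40 N, if the wrist force passes 120 N, or if a joint passes its speed limit or range.

## Working session

There is one attempt and no reset: what is moved stays moved. The work goes in short steps, Python scripts to look and compute and a shell command to move; the robot and the scene stay as the last step left them, time stands still between calls to the robot, and variables do not carry over. Pictures are saved under pics/ and viewed, at most 14 in all, crops included, and the job is handed in when it is done.

```bash
mkdir -p pics
python3 - <<'E'
from rig import r, viewer
import cv2,numpy as np
s=r.read_state(); print(s['clock'],s['ee_pos'],s['eef_rot'])
for n in("scene","top"):
    im=viewer.capture(n); cv2.imwrite(f'pics/{n}0.png',cv2.resize(im[:,:,::-1],(800,600),interpolation=cv2.INTER_CUBIC))
    m=viewer.camera_model(n); print(n,np.round(m['intrinsics'],1).tolist(),np.round(m['T'],3).tolist())
E
```

```text
0.0 [0.22401978 0.58291025 0.23040397] [-1.50631441e-04  1.82349845e-01  9.83233272e-01 -9.18778636e-04]
scene [[440.2, 0.0, 252.8], [0.0, 440.2, 185.0], [0.0, 0.0, 1.0]] [[0.41, 0.552, -0.727, 1.383], [0.912, -0.248, 0.326, -0.394], [-0.0, -0.796, -0.605, 0.905], [0.0, 0.0, 0.0, 1.0]]
top [[494.5, 0.0, 261.0], [0.0, 494.5, 192.8], [0.0, 0.0, 1.0]] [[-0.004, -0.998, 0.068, 0.364], [-1.0, 0.003, -0.015, 0.033], [0.014, -0.068, -0.998, 1.881], [0.0, 0.0, 0.0, 1.0]]
```

View pics/scene0.png

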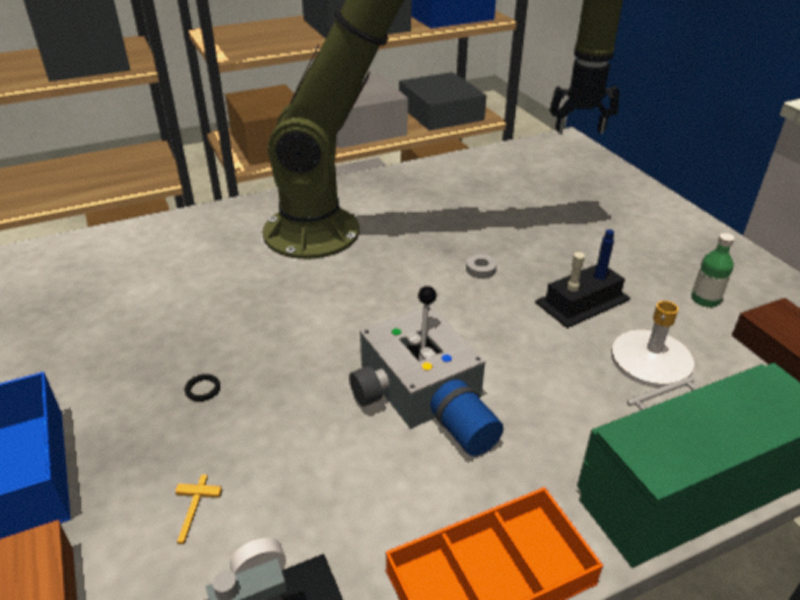

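View pics/top0.png

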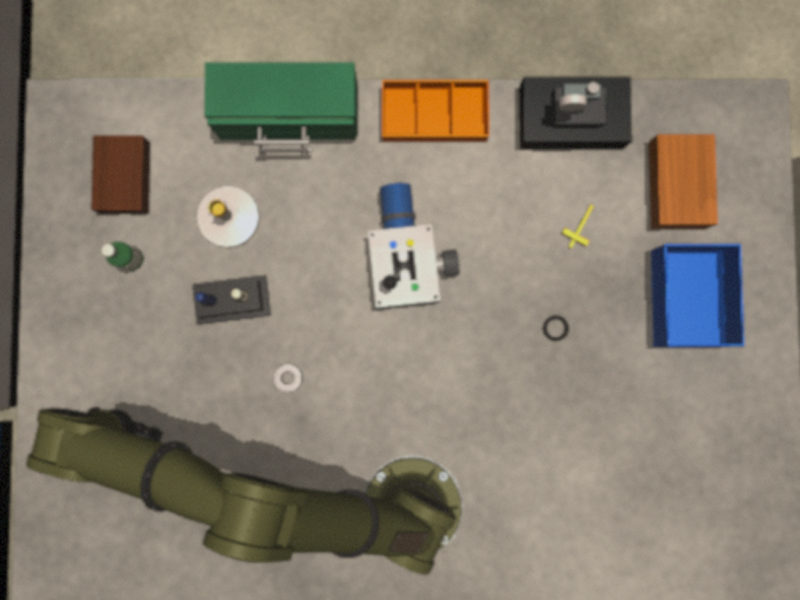

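Top view: green disc (415,287), on the near, -y side. Blue is at (393,245) and yellow at (410,243), both far, with the knob at (390,283). The route is forward to neutral, across to -y, then back.

```bash
cat > h.py <<'E'
from rig import r, viewer
import cv2,numpy as np
from scipy.optimize import least_squares
RNG={'green':((45,90,60),(80,255,255)),'yellow':((22,120,120),(35,255,255)),'blue':((100,120,90),(125,255,255))}
def cap(n):
    m=viewer.camera_model(n); return viewer.capture(n),m
def ray(m,u,v):
    T=np.array(m['T']); d=T[:3,:3]@np.linalg.solve(np.array(m['intrinsics']),[u,v,1]); return T[:3,3],d
def onz(m,u,v,z):
    o,d=ray(m,u,v); return o+d*(z-o[2])/d[2]
def discs(im,m,boxes):
    hsv=cv2.cvtColor(im,cv2.COLOR_RGB2HSV); P={}
    for c,(u,v) in boxes.items():
        M=cv2.inRange(hsv,*map(np.array,RNG[c])); u,v=int(u),int(v)
        ys,xs=np.nonzero(M[v-6:v+7,u-6:u+7]); P[c]=onz(m,xs.mean()+u-6,ys.mean()+v-6,.092); print(c,len(xs),P[c].round(4))
    return P
def gate(P):
    L={'green':(-.052,-.02),'yellow':(.052,-.02),'blue':(.052,.02)}
    def f(p):
        c,s=np.cos(p[2]),np.sin(p[2])
        return np.concatenate([[p[0]+c*a-s*b-P[k][0],p[1]+s*a+c*b-P[k][1]] for k,(a,b) in L.items()])
    q=least_squares(f,[.5,0,0]); print('gate',q.x.round(4),'res',q.fun.round(4)); return q.x
def knob(p,fore,cross):
    c,s=np.cos(p[2]),np.sin(p[2]); a=.15*np.sin(fore); b=.15*np.cos(fore)*np.sin(cross)
    return np.array([p[0]+c*a-s*b,p[1]+s*a+c*b,.02+.15*np.cos(fore)*np.cos(cross)])
E
python3 - <<'E'
from h import *
k=.64
im,m=cap('top'); A=discs(im,m,{'green':(415*k,287*k),'yellow':(410*k,243*k),'blue':(393*k,245*k)}); p=gate(A)
print('knob pred',knob(p,-.36,.29),'seen',onz(m,390*k,283*k,.155))
im,m=cap('scene'); B=discs(im,m,{'green':(396*k,332*k),'yellow':(427*k,366*k),'blue':(447*k,358*k)}); p2=gate(B)
print('knob pred',knob(p2,-.36,.29),'seen',onz(m,427*k,295*k,.155))
cv2.imwrite('pics/s1.png',cv2.resize(im[170:290,220:330,::-1],None,fx=5,fy=5,interpolation=cv2.INTER_CUBIC))
E
```

```text
green 7 [ 0.5208 -0.008   0.092 ]
yellow 9 [0.6243 0.0024 0.092 ]
blue 7 [0.6197 0.0426 0.092 ]
gate [0.5704 0.0172 0.1038] res [-0.0001 -0.0001 -0.0002  0.0002  0.0003 -0.0001]
knob pred [0.51363519 0.05162606 0.15452261] seen [0.52304669 0.04739124 0.155     ]
green 18 [ 0.521  -0.0063  0.092 ]
yellow 27 [0.6248 0.0037 0.092 ]
blue 21 [0.6205 0.0443 0.092 ]
gate [0.5708 0.0188 0.1001] res [ 0.0001 -0.     -0.0002  0.0004  0.0001 -0.0004]
knob pred [0.51423634 0.05349312 0.15452261] seen [0.52135198 0.05481514 0.155     ]
```

View pics/s1.png

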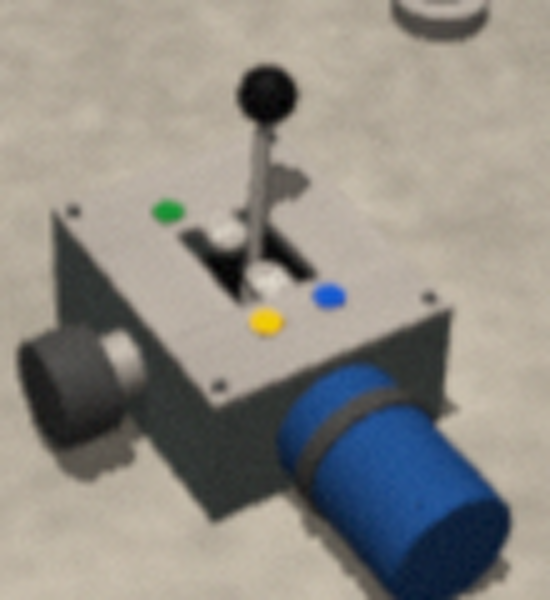

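Crop: knob at (268,95), with the stem leaning toward the unmarked slot end. Green is at (168,212), yellow at (267,322) and blue at (330,296). The gate is at about (0.571, 0.018) with yaw 0.10. I'll approach behind the knob with the fingers shut.

```bash
python3 -m pendant '[[-42,-41,0,0,0,-3,1],[-84,-82,0,0,0,-6,1],[-120,-117,0,0,0,-9,1],[-155,-150,0,0,0,-12,1],[-190,-185,0,0,0,-15,1],[-225,-219,0,0,0,-18,1],[-260,-253,0,0,0,-21,1],[-295,-287,0,0,0,-24,1],[-330,-320,0,0,0,-26.8,1],[-365,-354,0,0,0,-26.8,1]]'
```

```text
clock: 1.2
ee_pos: [0.4349, 0.1278, 0.2315]
eef_rot: [0.0, -0.051, 0.999, 0.0]
force: [1.9, 1.0, -0.2]
finger_gap: -0.0004
finger_force: 0.0
```

```bash
python3 -m pendant '[[-13,-38,0,0,0,0,1],[-25,-76,0,0,0,0,1],[-25,-76,0,0,0,0,1],[-25,-76,30,0,0,0,1],[-25,-76,60,0,0,0,1],[-25,-76,87,0,0,0,1],[-25,-76,87,0,0,0,1],[-25,-76,87,0,0,0,1]]'
python3 - <<'E'
from h import *
im,m=cap('scene'); cv2.imwrite('pics/s2.png',cv2.resize(im[150:280,200:340,::-1],None,fx=4,fy=4,interpolation=cv2.INTER_CUBIC))
E
```

```text
clock: 2.0
ee_pos: [0.4667, 0.0571, 0.1446]
eef_rot: [-0.0, -0.051, 0.999, 0.0]
force: [-0.2, 0.7, -0.1]
finger_gap: 0.0004
finger_force: 0.0
```

View pics/s2.png

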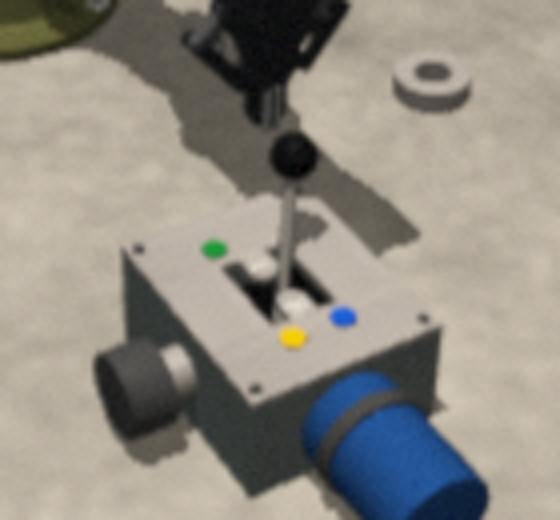

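The shut fingers stand just behind the knob (293,155), and the stem is still in the start slot. Now the gentle push along +x.

```bash
python3 -m pendant '[[0,-9,0,0,0,0,1],[-10,-9,0,0,0,0,1],[-16,-9,0,0,0,0,1],[-22,-9,0,0,0,0,1],[-28,-9,0,0,0,0,1],[-34,-9,0,0,0,0,1],[-40,-9,0,0,0,0,1],[-46,-9,0,0,0,0,1],[-52,-9,0,0,0,0,1],[-58,-9,0,0,0,0,1]]'
python3 - <<'E'
from h import *
im,m=cap('scene'); cv2.imwrite('pics/s3.png',cv2.resize(im[150:280,200:340,::-1],None,fx=4,fy=4,interpolation=cv2.INTER_CUBIC))
print(r.read_state()['ee_pos'],r.read_state()['qvel'].round(3) if hasattr(r.read_state()['qvel'],'round') else 0)
E
```

```text
clock: 3.05
ee_pos: [0.5259, 0.0536, 0.1443]
eef_rot: [-0.0, -0.05, 0.999, 0.0]
force: [-3.0, -0.5, 2.4]
finger_gap: -0.0004
finger_force: 1.3
[0.52706126 0.05375522 0.14429271] [-0.    -0.01   0.001  0.02   0.001 -0.016 -0.   ]
```

View pics/s3.png

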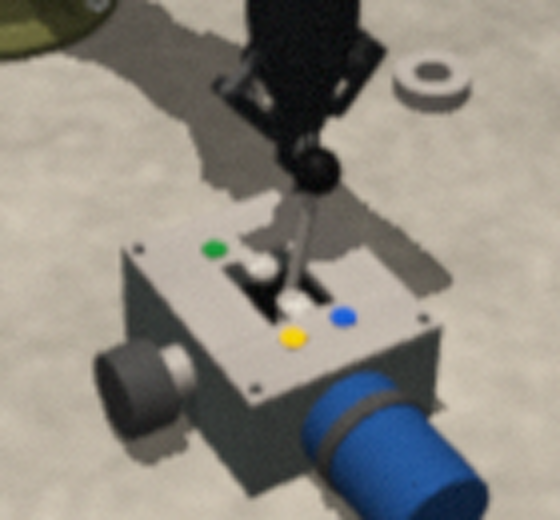

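Knob is now at (318,170) in the crop and the force is small. I'll solve for the tilts from pixel positions.

```bash
cat >> h.py <<'E'
G=(.5706,.018,.102)
def proj(m,P):
    T=np.linalg.inv(np.array(m['T'])); q=np.array(m['intrinsics'])@(T[:3,:3]@P+T[:3,3]); return q[:2]/q[2]
def tilts(m,u,v):
    q=least_squares(lambda x:proj(m,knob(G,*x))-[u,v],[0,0]); return q.x.round(3),q.fun.round(2)
def loc():
    d=np.array(r.read_state()['ee_pos'])[:2]-G[:2]; c,s=np.cos(G[2]),np.sin(G[2]); return (1e3*np.array([c*d[0]+s*d[1],-s*d[0]+c*d[1]])).round(1)
E
python3 - <<'E'
from h import *
m=viewer.camera_model('scene')
for u,v in((293,155),(318,170)): print(tilts(m,200+u/4,150+v/4))
print(loc())
E
```

```text
(array([-0.279,  0.274]), array([-0.,  0.]))
(array([-0.091,  0.281]), array([0., 0.]))
[-39.7  40. ]
```

```bash
python3 -m pendant '[[-4,0,0,0,0,0,1],[-8,0,0,0,0,0,1],[-11,0,0,0,0,0,1],[-13,0,0,0,0,0,1],[-13,0,0,0,0,0,1],[-13,0,0,0,0,0,1]]'
python3 - <<'E'
from h import *
im,m=cap('scene'); cv2.imwrite('pics/s4.png',cv2.resize(im[150:280,200:340,::-1],None,fx=4,fy=4,interpolation=cv2.INTER_CUBIC))
print(loc())
E
```

```text
clock: 3.7
ee_pos: [0.5386, 0.0549, 0.1443]
eef_rot: [0.0, -0.05, 0.999, 0.0]
force: [-1.7, 0.3, 0.4]
finger_gap: -0.0002
finger_force: 0.4
[-28.1  39.9]
```

View pics/s4.png

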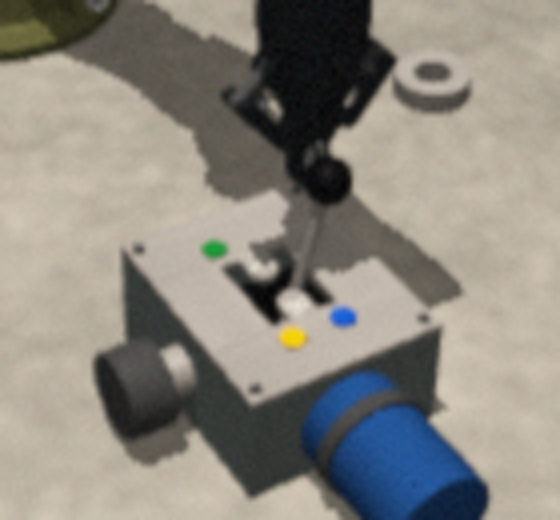

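Knob is at about (327,180), so fore is near 0, neutral. Now I'll back off and go round to its +y side.

```bash
python3 -m pendant '[[25,0,0,0,0,0,1],[25,0,0,0,0,0,1],[25,26,0,0,0,0,1],[25,51,0,0,0,0,1],[25,51,0,0,0,0,1],[-2,51,0,0,0,0,1],[-28,51,0,0,0,0,1],[-28,51,0,0,0,0,1],[-28,51,0,0,0,0,1]]'
python3 - <<'E'
from h import *
im,m=cap('scene'); cv2.imwrite('pics/s5.png',cv2.resize(im[150:280,200:340,::-1],None,fx=4,fy=4,interpolation=cv2.INTER_CUBIC))
print(loc())
E
```

```text
clock: 4.65
ee_pos: [0.5614, 0.1078, 0.1439]
eef_rot: [-0.0, -0.05, 0.999, -0.0]
force: [-0.8, -0.5, -0.1]
finger_gap: -0.0001
finger_force: 0.0
[-0.7 90.4]
```

View pics/s5.png

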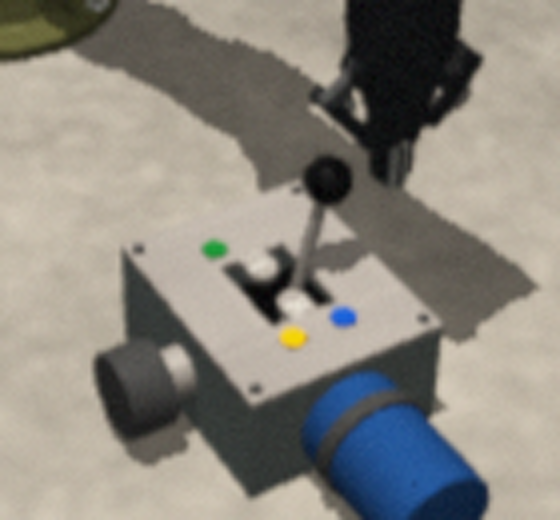

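Knob is at (328,180) and the lever is still neutral, with the fingers on its +y side. Now the push along -y.

```bash
python3 - <<'E'
from h import *
print(tilts(viewer.camera_model('scene'),282,195))
E
python3 -m pendant '[[0,-9,0,0,0,0,1],[0,-17,0,0,0,0,1],[0,-25,0,0,0,0,1],[0,-32,0,0,0,0,1],[0,-39,0,0,0,0,1],[0,-46,0,0,0,0,1],[0,-53,0,0,0,0,1],[0,-60,0,0,0,0,1],[0,-60,0,0,0,0,1]]'
```

```text
(array([-0.001,  0.275]), array([ 0., -0.]))
clock: 5.6
ee_pos: [0.5672, 0.0467, 0.1441]
eef_rot: [-0.0, -0.049, 0.999, -0.001]
force: [0.2, 0.0, -0.1]
finger_gap: -0.0001
finger_force: 0.0
```

Run:
```python
from h import *
im,m=cap('scene'); cv2.imwrite('pics/s6.png',cv2.resize(im[150:280,200:340,::-1],None,fx=4,fy=4,interpolation=cv2.INTER_CUBIC))
print(loc())
```

```text
[-0.6 29.5]
```

View pics/s6.png

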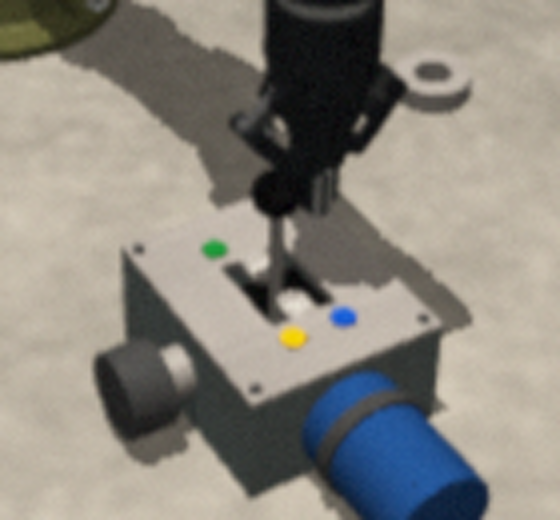

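Knob is at about (274,193), so the lever is mid-channel and following the fingers.

```bash
python3 - <<'E'
from h import *
m=viewer.camera_model('scene')
print(tilts(m,268.5,198.3)); print('want',(proj(m,knob(G,0,-.29))-[200,150])*4)
E
python3 -m pendant '[[0,-7,0,0,0,0,1],[0,-14,0,0,0,0,1],[0,-21,0,0,0,0,1],[0,-28,0,0,0,0,1],[0,-33,0,0,0,0,1],[0,-37,0,0,0,0,1],[0,-37,0,0,0,0,1],[0,-37,0,0,0,0,1]]'
python3 - <<'E'
from h import *
im,m=cap('scene'); cv2.imwrite('pics/s7.png',cv2.resize(im[150:280,200:340,::-1],None,fx=4,fy=4,interpolation=cv2.INTER_CUBIC))
print(loc())
E
```

```text
(array([-0.003, -0.013]), array([0., 0.]))
want [221.06750732 220.62064913]
clock: 6.45
ee_pos: [0.571, 0.0114, 0.1444]
eef_rot: [0.0, -0.05, 0.999, -0.0]
force: [0.5, 0.9, 0.1]
finger_gap: 0.0002
finger_force: 0.0
[-0.2 -6.3]
```

View pics/s7.png

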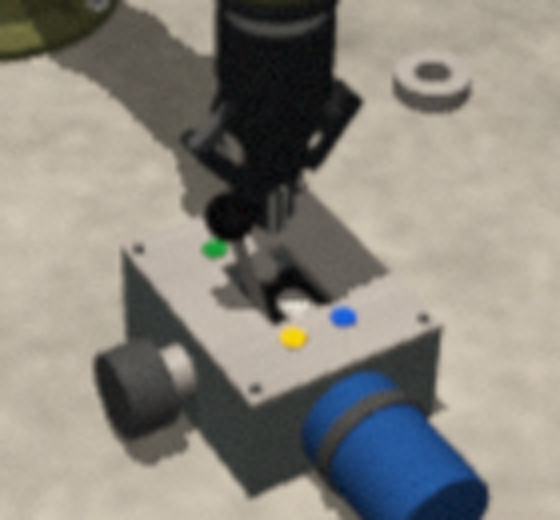

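Knob is at (231,215), and fully across would be (221,221). I need a few mm more.

```bash
python3 -m pendant '[[0,-2,0,0,0,0,1],[0,-4,0,0,0,0,1],[0,-6,0,0,0,0,1],[0,-6,0,0,0,0,1]]'
python3 - <<'E'
from h import *
im,m=cap('scene'); print(loc())
g=im[195:215,245:270].max(2); ys,xs=np.nonzero(g<40)
u,v=245+xs.mean(),195+ys.mean(); print(len(xs),u,v)
import math
cv2.imwrite('pics/s8.png',cv2.resize(im[180:240,230:300,::-1],None,fx=8,fy=8,interpolation=cv2.INTER_CUBIC))
E
```

```text
clock: 6.9
ee_pos: [0.5715, 0.0058, 0.1442]
eef_rot: [-0.0, -0.05, 0.999, 0.0]
force: [0.8, 1.4, -1.0]
finger_gap: -0.0001
finger_force: 0.5
[ -0.3 -12.2]
196 258.40816326530614 201.83673469387756
```

View pics/s8.png

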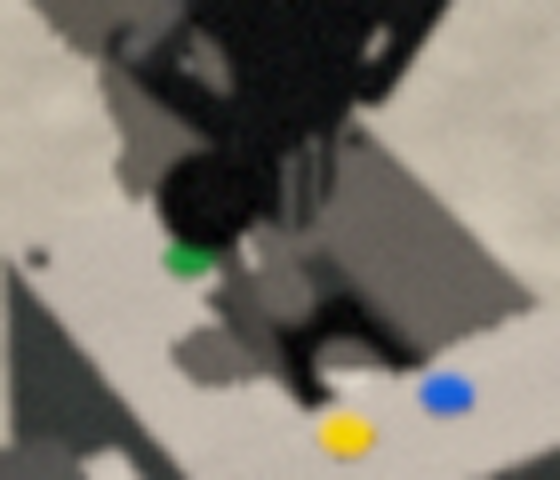

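Knob is at (210,200) in the crop, which is cross ≈ -0.28, in line with the -y slots. Now I'll go round to its +x side.

```bash
python3 -m pendant '[[0,15,0,0,0,0,1],[0,15,0,0,0,0,1],[-22,15,0,0,0,0,1],[-44,15,0,0,0,0,1],[-44,15,0,0,0,0,1],[-44,0,0,0,0,0,1],[-44,-15,0,0,0,0,1],[-44,-29,0,0,0,0,1],[-44,-29,0,0,0,0,1]]'
python3 - <<'E'
from h import *
print(loc())
E
python3 -m pendant '[[9,0,0,0,0,0,1],[17,0,0,0,0,0,1],[24,0,0,0,0,0,1],[31,0,0,0,0,0,1],[38,0,0,0,0,0,1],[44,0,0,0,0,0,1],[50,0,0,0,0,0,1],[50,0,0,0,0,0,1]]'
python3 - <<'E'
from h import *
im,m=cap('scene'); print(loc())
cv2.imwrite('pics/s9.png',cv2.resize(im[150:280,200:340,::-1],None,fx=4,fy=4,interpolation=cv2.INTER_CUBIC))
print('want',(proj(m,knob(G,-.36,-.29))-[200,150])*4)
E
```

```text
clock: 7.85
ee_pos: [0.6179, -0.0231, 0.1444]
eef_rot: [-0.0, -0.048, 0.999, -0.001]
force: [-0.2, -0.3, -0.2]
finger_gap: -0.0
finger_force: 0.0
[ 42.8 -45.7]
clock: 8.65
ee_pos: [0.5673, -0.0233, 0.1441]
eef_rot: [-0.001, -0.051, 0.999, 0.0]
force: [0.9, 0.5, 0.3]
finger_gap: -0.0003
finger_force: 0.2
[ -7.1 -40.9]
want [185.38133422 186.64689907]
```

View pics/s9.png

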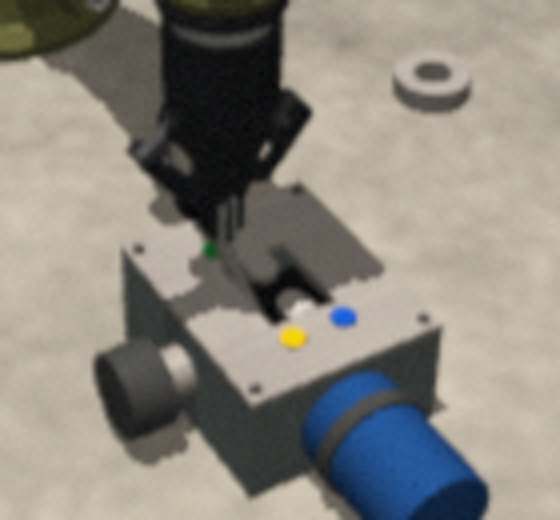

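The fingers now hide the knob, and the lever is going into the green slot with low force. I'll carry on and watch the force.

```bash
python3 -m pendant '[[5,0,0,0,0,0,1],[10,0,0,0,0,0,1],[14,0,0,0,0,0,1],[17,0,0,0,0,0,1],[17,0,0,0,0,0,1]]'; python3 -m pendant '[[1,0,0,0,0,0,1],[2,0,0,0,0,0,1],[2,0,0,0,0,0,1]]';python3 -c "
from h import *;print(loc())"
```

```text
clock: 9.2
ee_pos: [0.551, -0.0254, 0.1443]
eef_rot: [-0.0, -0.05, 0.999, -0.0]
force: [1.3, -0.6, -1.5]
finger_gap: 0.0
finger_force: 0.4
clock: 9.5
ee_pos: [0.5497, -0.0255, 0.1443]
eef_rot: [0.0, -0.05, 0.999, -0.0]
force: [1.5, 0.6, -2.2]
finger_gap: -0.0
finger_force: 0.9
[-25.2 -41.1]
```

```bash
python3 -m pendant '[[1,0,0,0,0,0,1],[2,0,0,0,0,0,1],[2,0,0,0,0,0,1]]'; python3 -m pendant '[[1,0,0,0,0,0,1],[1,0,0,0,0,0,1]]';python3 -m pendant '[[1,0,0,0,0,0,1],[1,0,0,0,0,0,1]]';python3 -c "
from h import *;print(loc())"
```

```text
clock: 9.8
ee_pos: [0.5485, -0.0255, 0.1444]
eef_rot: [0.001, -0.051, 0.999, 0.0]
force: [5.0, -0.0, -2.9]
finger_gap: -0.0001
finger_force: 2.6
clock: 10.0
ee_pos: [0.548, -0.0255, 0.1444]
eef_rot: [0.001, -0.051, 0.999, 0.0]
force: [7.7, 0.3, -5.4]
finger_gap: 0.0004
finger_force: 3.4
clock: 10.2
ee_pos: [0.5475, -0.0255, 0.1445]
eef_rot: [0.002, -0.051, 0.999, 0.0]
force: [7.1, 1.0, -6.4]
finger_gap: -0.0002
finger_force: 4.1
[-27.4 -41. ]
```

The force is rising and the position has stalled, so the lever is at the end stop. Back off, lift and look.

```bash
python3 -m pendant '[[-10,0,0,0,0,0,1],[-30,0,0,0,0,0,1],[-40,0,0,0,0,0,1],[-40,0,-30,0,0,0,1],[-40,0,-70,0,0,0,1],[-40,40,-100,0,0,0,1],[-40,90,-100,0,0,0,1],[-40,90,-100,0,0,0,1],[-40,90,-100,0,0,0,1]]'
python3 - <<'E'
from h import *
im,m=cap('scene'); print(loc())
cv2.imwrite('pics/s10.png',cv2.resize(im[150:280,200:340,::-1],None,fx=4,fy=4,interpolation=cv2.INTER_CUBIC))
E
```

```text
clock: 11.1
ee_pos: [0.5756, 0.0692, 0.2442]
eef_rot: [-0.001, -0.052, 0.999, -0.0]
force: [0.2, -1.3, 0.3]
finger_gap: -0.0001
finger_force: 0.0
[10.2 48.6]
```

View pics/s10.png

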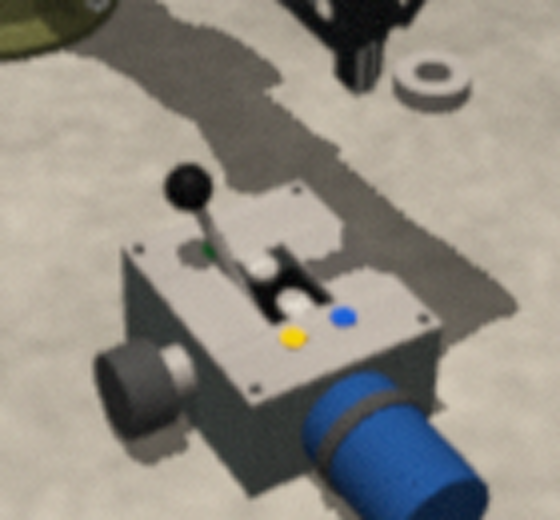

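The knob is at (189,187), against a predicted (185,187) for fully home, which is about 1 mm at the plate. The fingers are clear.

```bash
python3 -c "
from h import *;print(tilts(viewer.camera_model('scene'),200+189/4,150+187/4));print(r.hand_in())"
```

```text
(array([-0.337, -0.28 ]), array([-0.,  0.]))
the job is handed in; nothing more can be done
None
```

I pushed the lever through neutral and home against the end stop of the green-disc slot, without entering the yellow or blue slot. I then released it and handed the job in at about 11 s; the hand-in returned no verdict. In the last picture it measured about 1–2 mm short of the end (4 mm allowed), and I did not re-measure the gauges and rings, though the fingers kept clear of them.

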